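# Clear the tall beaker and slide the cover over the drying box

## Robot

A 6-joint arm with a two-finger parallel gripper is mounted at the origin on the work surface. World frame = base frame: x ahead of the robot, y to its left, z up, the work surface at z = 0. Lengths are in m, angles in rad, forces in N, time in s.
With the tool pointing down it reaches from about 0.25 to 0.775 m from the base axis. Payload 4 kg.
Tool frame: the origin (TCP) lies at the very end of the fingers, on their centre line; the grasp point (between the pads) lies 19 mm behind it (manip.tcp_to_grasp is the distance from the TCP to the grasp point, in m); z points along the fingers, y is the line along which they close (so a half turn about z gives the same grasp; the last joint's range is limited). The gripper opens to 94 mm and grips with 3 to 60 N. Pads are 16 mm wide; open, the fingers measure 119 mm over their backs; the gripper's body (75 mm by 177 mm) begins 78 mm behind the grasp point.
Start: joints at [-1.344, 0.087, 1.371, -0, 1.684, -0.103], TCP at [0.178, -0.52, 0.206] pointing down, gripper open.
Joint ranges: [-3.1, 3.1], [-0.76, 2.03], [0.27, 2.55], [-1.08, 4.22], [0.17, 2.65], [-2.57, 2.57]. Speed limits (rad/s): [2.79, 2.79, 3.14, 3.14, 3.14, 3.14].

## Interface

Orientations are given as a unit quaternion [w, x, y, z].
In Python, from workcell import manip, cams gives the robot as it stands.
- The arm moves only by the shell command python3 -m handwheel 'ROWS' [FORCE]. ROWS is text: rows parted by semicolons, each of 5 numbers parted by spaces: the shift along the tool's x, y, z in units of 0.025 m (1.0 is 0.025 m), then the turn about the tool's z in units of pi/2 rad (1.0 is pi/2 rad), then the closure, from -1 (fully open) to 1 (shut), so that 0 is half open. A call has 1 to 5 rows; each row shifts and turns the commanded pose from where the row before left it, along the tool's axes as they then stand; what a row does not reach is not made up. A row lasts 1/10 s, in which the tool goes at most 50 mm and 8.59 degrees, less where a joint would pass 70% of its speed; a pose out of reach is approached as far as the arm can. A call with a number of a shift or a turn outside -1 to 1 is refused whole. A call with a gripper value outside its range is refused whole. The fingers move at their own pace and stop on an object; FORCE is the grip in N (left out, the last holds). Time passes only in rows, so rows that do not move let the fingers close. It gives the time, the measured TCP pose, the force, the opening and the grip force at its end, in the units of the state.
- manip.get_state(): the state, without advancing time (a new reading comes with each control period).
- cams.get_image(name): name is "scene" or "top" or "wrist"; returns (picture, depth): 400x640x3 uint8, red, green, blue; 400x640 float32, m along the optical axis (not along the pixel's ray), 0 where there is no reading.
- cams.calibration(name): a dict with "fx", "fy", "cx", "cy" (pixels), "R" (3x3) and "t" (3): a world point X has camera coordinates R X + t. Camera axes: x right, y down, z forward; pixel columns grow to the right and rows downward; lengths in m; the calibration is good to about 2 mm. A picture is of the moment at which its call begins: read the wrist's pose just before it. calibration takes no time and is no camera call; for the wrist camera it gives the pose at the moment of the call.
- manip.close_job(): hands the job in; it is judged then, once.
The state is a dict: "time_s": time; "joint_pos": joint angles; "qd": joint speeds; "joint_efforts": joint torques, N m; "eef_pos": TCP position; "eef_rot": TCP orientation; "ft_force": force on the tool from outside, world axes, zero at the start; "ft_torque": the same for the moment, N m; "gripper_width": finger opening in m; "grip_force": force on a finger pad.
Only numpy, scipy, OpenCV 4.12 (cv2) and the standard library are available. Lean on these libraries where they do the work, as an engineer would, in place of code of your own. Each camera call takes 0.05 s, during which the arm holds its last target. There are 200 camera calls.

## Task

The two low bowls are to dry under the sliding cover, but the tall beaker standing in the row with them is too tall. While the cover is still back, slide the beaker along the bench, without lifting it, right out through the box's open end and leave it standing clear on the bench. Then slide the cover fully shut over the bowls; do not disturb the bowls or the other things on the bench, and do not tip the beaker.

Things in the scene. Friction and masses are not known exactly. Their poses are not given: they have to be found in the camera images.
- drybox: Low pale wooden box fixed to the bench at a varying place and yaw: 300 mm along its y axis, 228 mm along x; side walls 12 mm thick, 56 mm high, 204 mm apart. Origin: middle of the box, at bench level. Its +y half is a solid deck 45 mm high with a 56 mm high end wall; its -y half (y from -150 to 0 mm) is the compartment, open at the top.
- open_end (a point): Middle of the compartment's open end, at bench level (x = 0, y = -150 mm in the box's frame). There is no wall or sill here, and the compartment has no bottom: the ware stands on the bench itself and can slide straight out along the box's -y.
- cover (a joint): How far the cover is open, in m: 0 = shut over the compartment (end stop), 0.15 = fully back over the deck; begins at 0.13 to 0.15. Slides level along the box's y, shutting towards -y; needs 2 to 4 N, stays where left. Flat blue-green board, 200 mm (x) by 150 mm (y), underside 46 mm and top 54 mm above the bench. The bowls pass under it, the beaker does not.
- cover_handle (a point): Centre of the brown wooden batten on the middle of the cover: 110 mm long along the box's x, 16 mm thick along y, from 54 to 78 mm above the bench (this point is 66 mm up). Push against its side or pinch it. At joint value q (mm) it is at x = 0, y = q - 75 mm in the box's frame.
- beaker: Tall red-brown clay beaker, round, 60 mm in diameter, 68 mm tall, 0.15 to 0.31 kg, loose. Origin: centre of its underside; z up. One of a row of three with the bowls along the box's x, 61 mm apart, all but touching; its place in the row varies. The row begins at y = -100 mm in the box's frame; the gap from the row to the cover's edge and partition is 50 to 70 mm.
- bowl_a: Low pale grey clay bowl, round, 60 mm in diameter, 36 mm tall, about 0.2 kg, loose, in the same row. Origin at the centre of its underside. To be left where it is.
- bowl_b: The other low pale grey bowl, the same as bowl_a. To be left where it is.
- brick: Loose half brick, red, 110 x 90 x 60 mm, lying far ahead to the robot's right; origin at the centre of its underside. To be left alone.
- jar: Loose amber jar with a white cap, 80 mm in diameter, 110 mm tall, standing to the robot's right; origin at the centre of its underside. To be left alone.
- dish: Loose terracotta dish, 120 mm in diameter, 45 mm tall, standing to the robot's left; origin at the centre of its underside. To be left alone.

How it is judged:
By the outcome, as a careful person would: the job done as asked, in the order asked, and still so for the second after the job is handed in, with the robot touching nothing.
It also fails if it takes over 48 s, if anything falls off the work surface, if the arm or the gripper's body presses on something with over 40 N, if the wrist force passes 120 N, or if a joint passes its speed limit or range.

## Working session

There is one attempt and no reset: what is moved stays moved. The work goes in short steps, Python scripts to look and compute and a shell command to move; the robot and the scene stay as the last step left them, time stands still between calls to the robot, and variables do not carry over. Pictures are saved under pics/ and viewed, at most 10 in all, crops included, and the job is handed in when it is done.

```bash
mkdir -p pics; ls
python3 - <<'E'
from workcell import manip,cams
import cv2,numpy as np
for n in("top","scene"):
    p,d=cams.get_image(n); cv2.imwrite(f"pics/{n}0.png",p[:,:,::-1]); np.save(f"pics/{n}0.npy",d)
    c=cams.calibration(n); print(n,c)
s=manip.get_state(); print(s['time_s'],s['eef_pos'],s['eef_rot'],s['gripper_width'])
E
```

```text
pics
top {'fx': 399.64711179532776, 'fy': 399.64711179532776, 'cx': 314.1207451813519, 'cy': 200.34813586162542, 'R': array([[-0.01495691, -0.99984926,  0.00881784],
       [-0.98468509,  0.01319693, -0.17384222],
       [ 0.17369965, -0.01128294, -0.98473404]]), 't': array([0.01549998, 0.58295208, 1.01168243])}
scene {'fx': 362.95931654681203, 'fy': 362.95931654681203, 'cx': 316.9044360458075, 'cy': 194.7075347978893, 'R': array([[-0.78190032,  0.62340224, -0.00123942],
       [ 0.39174906,  0.48980154, -0.77886271],
       [-0.48493769, -0.60947854, -0.62719323]]), 't': array([ 0.4625592 , -0.19475137,  1.33337444])}
0.1 [ 0.17801268 -0.51987204  0.20443463] [-9.91914233e-04  9.86434163e-01  1.64154365e-01 -5.67428879e-05] 0.09390204376467648
```

View pics/top0.png

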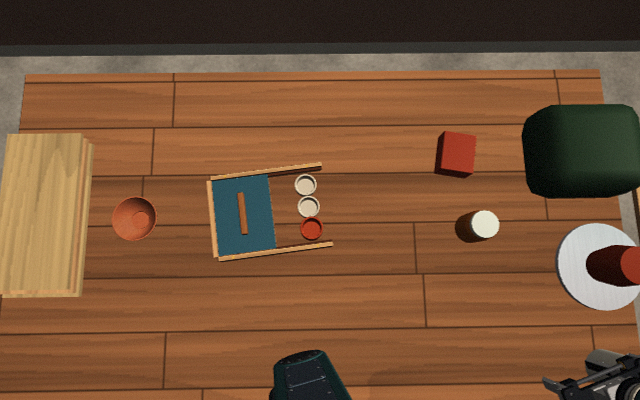

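The top picture shows the box at about (210-330, 163-260), with its open end to the right (world -y). The beaker is at about (311,229), at the robot end of the row, with the bowls at (308,207) and (305,184). The jar is at (480,225) and the brick at (456,154).

Run:
```python
import cv2
p=cv2.imread("pics/top0.png")[150:270,195:345]
cv2.imwrite("pics/crop0.png",cv2.resize(p,None,fx=5,fy=5,interpolation=cv2.INTER_CUBIC))
```

```text
(no output)
```

View pics/crop0.png

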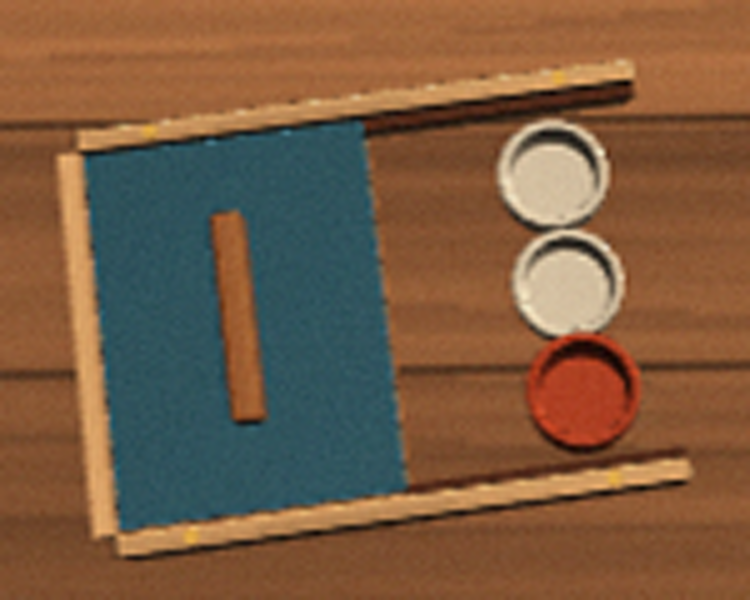

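```bash
cat > h.py <<'E'
import numpy as np
from workcell import manip,cams
def back(n,u,v,z):
    c=cams.calibration(n);R,t=c['R'],c['t']
    r=R.T@np.array([(u-c['cx'])/c['fx'],(v-c['cy'])/c['fy'],1]);o=-R.T@t
    return o+r*(z-o[2])/r[2]
E
python3 - <<'E'
from h import *
f=lambda u,v,z:back("top",(u+.5)/5-.5+195,(v+.5)/5-.5+150,z)[:2]
P={k:f(*a) for k,a in dict(beak=(583,391,.068),b1=(553,174,.036),b2=(568,284,.036),
 h1=(227,211,.078),h2=(250,421,.078),wTo=(633,62,.056),wTi=(633,80,.056),wBi=(690,458,.056),wBo=(692,477,.056),wTl=(79,134,.056),wBl=(120,555,.056),
 c1=(362,122,.054),c2=(406,488,.054)).items()}
for k,v in P.items(): print(k,v.round(4))
oe=(P['wTo']+P['wTi']+P['wBi']+P['wBo'])/4
dx=P['wTo']-P['wBo']; print('width',np.linalg.norm(dx))
for a,b in (('wTo','wBo'),('wTo','wTl'),('wBo','wBl'),('c1','c2'),('h1','h2'),('b1','beak')):
    d=P[a]-P[b]; print(a,b,np.linalg.norm(d).round(4),np.degrees(np.arctan2(d[1],d[0])).round(2))
print('oe',oe)
d=np.load("pics/top0.npy"); c=cams.calibration("top")
def w(u,v):
    z=d[v,u]; return c['R'].T@(np.array([(u-c['cx'])/c['fx']*z,(v-c['cy'])/c['fy']*z,z])-c['t'])
print('jar',w(484,224),'brick',w(458,150),'deckcover',w(230,200))
E
```

```text
beak [0.5082 0.016 ]
b1 [0.6301 0.0306]
b2 [0.5694 0.0232]
h1 [0.6035 0.1996]
h2 [0.4942 0.186 ]
wTo [ 0.6868 -0.0133]
wTi [ 0.6768 -0.0132]
wBi [ 0.4737 -0.0392]
wBo [ 0.4639 -0.04  ]
wTl [0.6508 0.2831]
wBl [0.4282 0.2553]
c1 [0.656  0.1325]
c2 [0.4604 0.1086]
width 0.22452093571577017
wTo wBo 0.2245 6.81
wTo wTl 0.2986 -83.08
wBo wBl 0.2975 -83.1
c1 c2 0.197 6.97
h1 h2 0.1101 7.08
b1 beak 0.1227 6.82
oe [ 0.57530176 -0.0264043 ]
jar [ 0.50706422 -0.4141782   0.11097974] brick [ 0.71367376 -0.38274257  0.06301338] deckcover [0.58661974 0.23002162 0.05334705]
```

```bash
cat >> h.py <<'E'
from scipy.spatial.transform import Rotation as Rn
yaw=np.radians(6.9); ex=np.array([np.cos(yaw),np.sin(yaw),0]); ey=np.array([-ex[1],ex[0],0])
O=np.array([.5753,-.0264,0])+.150*ey   # box origin
def todo(bx,by,z):
    s=manip.get_state();q=s['eef_rot'];R=Rn.from_quat([*q[1:],q[0]]).as_matrix()
    g=O+bx*ex+by*ey+[0,0,z]; p=s['eef_pos']
    a=np.degrees(np.arctan2(R[1,0],R[0,0]))
    print('t',s['time_s'],'box',((p-O)@ex).round(4),((p-O)@ey).round(4),p[2].round(4),'units',(R.T@(g-p)/.025).round(3),'turn',((a-6.9)/90).round(3),'zdir',R[:,2].round(3),'F',s['ft_force'].round(2),'w',s['gripper_width'].round(4),s['grip_force'])
E
python3 -m handwheel '0 0 0 0.067 -1; 0 0 0 0.067 -1; 0.4 -0.5 0 0 -1; 0.784 -0.985 0 0 -1; 0.784 -0.985 0 0 -1'
python3 -c "
from h import *
todo(-.0615,-.1,.2)"
```

```text
time_s: 0.6
eef_pos: [0.2202, -0.4515, 0.2049]
eef_rot: [-0.001, 0.998, 0.061, 0.0]
ft_force: [0.9, 0.8, -0.5]
gripper_width: 0.0941
grip_force: 0.0Traceback (most recent call last):
  File "<string>", line 3, in <module>
    todo(-.0615,-.1,.2)
    ~~~~^^^^^^^^^^^^^^^
  File "h.py", line 14, in todo
    print('t',s['time_s'],'box',((p-O)@ex).round(4),((p-O)@ey).round(4),p[2].round(4),'units',(R.T@(g-p)/.025).round(3),'turn',((a-6.9)/90).round(3),'zdir',R[:,2].round(3),'F',s['ft_force'].round(2),'w',s['gripper_width'].round(4),s['grip_force'])
                                                                                                                                                                                                           ^^^^^^^^^^^^^^^^^^^^^^^^
AttributeError: 'float' object has no attribute 'round'
```

```bash
sed -i "s/s\['gripper_width'\].round(4)/round(s['gripper_width'],4)/" h.py
for i in 1; do
python3 -m handwheel '0.784 -0.985 0 0 -1; 0.784 -0.985 0 0 -1; 0.784 -0.985 0 0 -1; 0.784 -0.985 0 0 -1; 0.784 -0.985 0 0 -1' >/dev/null
python3 -m handwheel '0.784 -0.985 0 0 -1; 0.784 -0.985 0 0 -1; 0.784 -0.985 0 0 -1; 0.784 -0.985 0 0 -1; 0.784 -0.985 0 0 -1' >/dev/null
python3 -m handwheel '0.784 -0.985 0 0 -1; 0.784 -0.985 0 0 -1; 0.5 -0.6 0 0 -1; 0 0 0 0 -1; 0 0 0 0 -1'
done
python3 -c "
from h import *
todo(-.0615,-.1,.2)"
```

```text
time_s: 2.1
eef_pos: [0.428, -0.1149, 0.2052]
eef_rot: [0.0, 0.998, 0.061, -0.0]
ft_force: [0.2, 0.8, -0.3]
gripper_width: 0.0941
grip_force: 0.0
t 2.1 box -0.1568 -0.2202 0.2052 units [ 3.821 -4.8    0.205] turn 0.001 zdir [-0.001 -0.    -1.   ] F [ 0.19  0.8  -0.25] w 0.0941 0.0
```

```bash
python3 -m handwheel '0.76 -0.96 0 0 -1; 0.76 -0.96 0 0 -1; 0.76 -0.96 0 0 -1; 0.76 -0.96 0 0 -1; 0.76 -0.96 0 0 -1' >/dev/null
python3 -m handwheel '0 0 0.5 0 -1; 0 0 1 0 -1; 0 0 1 0 -1; 0 0 0 0 -1; 0 0 0 0 -1'
python3 - <<'E'
from h import *
import cv2
todo(-.0615,-.1,.012)
p,d=cams.get_image("wrist"); cv2.imwrite("pics/w1.png",p[:,:,::-1])
p,d=cams.get_image("scene"); cv2.imwrite("pics/s1.png",p[:,:,::-1])
E
```

```text
time_s: 3.1
eef_pos: [0.5078, 0.0139, 0.1426]
eef_rot: [0.0, 0.998, 0.059, -0.001]
ft_force: [-0.2, -0.3, 0.9]
gripper_width: 0.0936
grip_force: 0.0
t 3.1 box -0.0622 -0.1019 0.1426 units [ 0.035 -0.078  5.226] turn -0.002 zdir [-0.002 -0.    -1.   ] F [-0.17 -0.29  0.89] w 0.0936 0.0
```

View pics/w1.png

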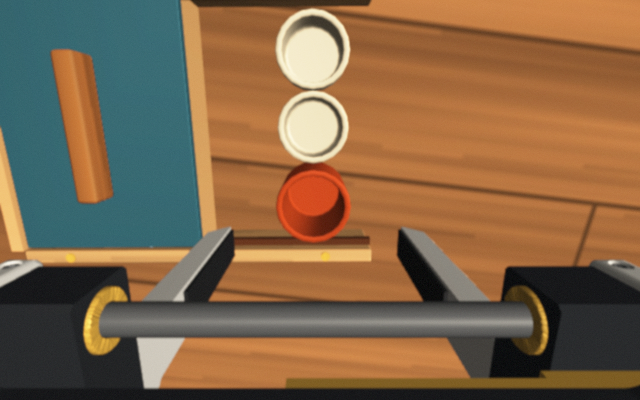

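The wrist view shows the beaker rim at (313,203), midway between the fingertips (cols 218 and 415). The bowls and walls are clear of both fingers, so I'll descend.

```bash
python3 -m handwheel '0.03 -0.07 0.9 0 -1; 0 0 0.9 0 -1; 0 0 0.9 0 -1; 0 0 0.9 0 -1; 0 0 0.9 0 -1' >/dev/null
python3 -m handwheel '0 0 0.7 0 -1; 0 0 0 0 -1; 0 0 0 0 -1; 0 0 0 0 0; 0 0 0 0 0.3' 5
python3 -m handwheel '0 0 0 0 0.4; 0 0 0 0 0.4; 0 0 0 0 0.4; 0 0 0 0 0.4; 0 0 0 0 0.4' 5
python3 -c "
from h import *
todo(-.0615,-.25,.012)"
```

```text
time_s: 4.2
eef_pos: [0.5105, 0.0167, 0.0147]
eef_rot: [0.0, 0.998, 0.06, 0.002]
ft_force: [-0.1, 0.5, 0.3]
gripper_width: 0.0813
grip_force: 0.0
time_s: 4.7
eef_pos: [0.5094, 0.0167, 0.0134]
eef_rot: [0.0, 0.998, 0.06, 0.0]
ft_force: [-0.3, -1.0, 2.6]
gripper_width: 0.0613
grip_force: 5.0
t 4.7 box -0.0602 -0.0993 0.0134 units [-0.045  6.026  0.057] turn -0.001 zdir [ 0.001 -0.    -1.   ] F [-0.35 -1.    2.6 ] w 0.0613 4.999977077823132
```

```bash
python3 -m handwheel '0 0.2 0 0 0.4; 0 0.4 0 0 0.4; 0 0.5 0 0 0.4; 0 0.5 0 0 0.4; 0 0.5 0 0 0.4'
python3 -m handwheel '0 0.5 0 0 0.4; 0 0.5 0 0 0.4; 0 0.5 0 0 0.4; 0 0.5 0 0 0.4; 0 0.5 0 0 0.4'
python3 -m handwheel '0 0.5 0 0 0.4; 0 0.5 0 0 0.4; 0 0.4 0 0 0.4; 0 0.2 0 0 0.4; 0 0 0 0 0.4'
python3 -c "
from h import *
todo(-.0615,-.25,.012)"
```

```text
time_s: 5.2
eef_pos: [0.5158, -0.0363, 0.0133]
eef_rot: [-0.0, 0.998, 0.059, 0.0]
ft_force: [-0.1, 4.2, 5.3]
gripper_width: 0.061
grip_force: 5.0
time_s: 5.7
eef_pos: [0.523, -0.0985, 0.0133]
eef_rot: [-0.0, 0.998, 0.059, 0.0]
ft_force: [0.2, 4.0, 6.1]
gripper_width: 0.0611
grip_force: 5.0
time_s: 6.2
eef_pos: [0.5277, -0.1393, 0.0133]
eef_rot: [0.001, 0.998, 0.059, 0.0]
ft_force: [1.1, 0.7, 5.7]
gripper_width: 0.061
grip_force: 5.0
t 6.2 box -0.0608 -0.2563 0.0133 units [-0.027 -0.253  0.053] turn -0.002 zdir [ 0.    -0.001 -1.   ] F [1.11 0.68 5.67] w 0.061 4.999813581816852
```

```bash
python3 -m handwheel '0 0 0 0 0.2; 0 0 0 0 -0.2; 0 0 0 0 -1; 0 0 0 0 -1; 0 0 0 0 -1'
python3 -m handwheel '0 0 -0.5 0 -1; 0 0 -1 0 -1; 0 0 -1 0 -1; 0 0 -1 0 -1; 0 0 -1 0 -1' >/dev/null
python3 -m handwheel '0 0 -1 0 -1; 0 0 0 0 -1; 0 0 0 0 -1'
python3 - <<'E'
from h import *
import cv2
p,d=cams.get_image("top"); cv2.imwrite("pics/t2.png",cv2.resize(p[130:290,195:435,::-1],None,fx=3,fy=3,interpolation=cv2.INTER_CUBIC))
todo(0,.071,.13)
E
```

```text
time_s: 6.7
eef_pos: [0.5268, -0.1368, 0.0119]
eef_rot: [-0.0, 0.998, 0.06, -0.001]
ft_force: [0.1, -0.1, 0.2]
gripper_width: 0.0813
grip_force: 0.0
time_s: 7.5
eef_pos: [0.5278, -0.137, 0.1509]
eef_rot: [0.0, 0.998, 0.06, 0.001]
ft_force: [0.7, 0.4, -0.2]
gripper_width: 0.0938
grip_force: 0.0
t 7.55 box -0.0611 -0.2537 0.1495 units [  2.435 -12.991   0.783] turn -0.001 zdir [-0.001  0.    -1.   ] F [-0.05  0.7  -0.64] w 0.0937 0.0
```

View pics/t2.png

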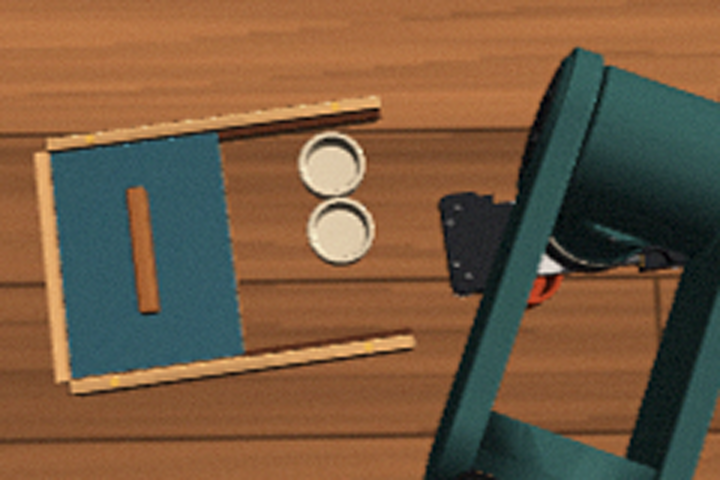

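The picture shows the beaker outside the box at about (545,290), under the gripper. The bowls are still in place at (332,164) and (340,231), and the cover handle is at (143,250). Next is the handle.

```bash
python3 -m handwheel '0.1 -0.5 0 0 -1; 0.18 -0.96 0 0 -1; 0.18 -0.96 0 0 -1; 0.18 -0.96 0 0 -1; 0.18 -0.96 0 0 -1' >/dev/null
python3 -m handwheel '0.18 -0.96 0 0 -1; 0.18 -0.96 0 0 -1; 0.18 -0.96 0 0 -1; 0.18 -0.96 0 0 -1; 0.18 -0.96 0 0 -1' >/dev/null
python3 -m handwheel '0.18 -0.96 0 0 -1; 0.18 -0.96 0 0 -1; 0.18 -0.96 0 0 -1; 0.18 -0.96 0 0 -1; 0 0 0 0 -1' >/dev/null
python3 -m handwheel '0 0 0 0 -1; 0 0 0 0 -1'
python3 - <<'E'
from h import *
import cv2
todo(0,.071,.061)
p,d=cams.get_image("wrist"); cv2.imwrite("pics/w3.png",p[:,:,::-1])
E
```

```text
time_s: 9.25
eef_pos: [0.549, 0.1919, 0.1496]
eef_rot: [0.0, 0.998, 0.059, -0.001]
ft_force: [-0.5, -0.4, -0.1]
gripper_width: 0.094
grip_force: 0.0
t 9.25 box 0.0001 0.0698 0.1496 units [ 2.000e-03 -4.900e-02  3.542e+00] turn -0.001 zdir [-0.002 -0.001 -1.   ] F [-0.54 -0.36 -0.06] w 0.094 0.0
```

View pics/w3.png

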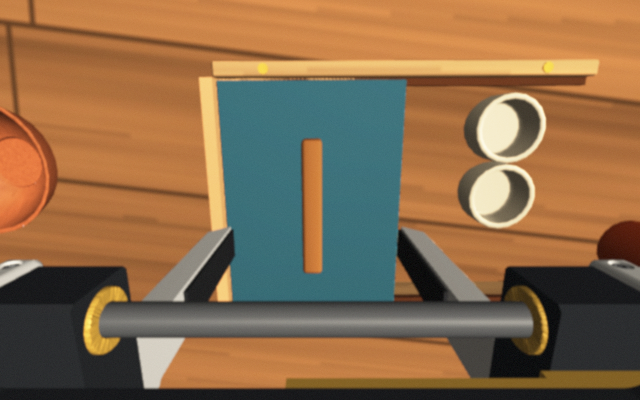

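The handle is at cols 302-322, midway between the fingertips. I'll descend to z of about 0.062 and pinch it.

```bash
python3 -m handwheel '0 -0.04 0.9 0 -1; 0 0 0.9 0 -1; 0 0 0.8 0 -1; 0 0 0.5 0 -1; 0 0 0.38 0 -1' >/dev/null
python3 -m handwheel '0 0 0 0 -1; 0 0 0 0 0; 0 0 0 0 0.5; 0 0 0 0 1; 0 0 0 0 1' 12
python3 -m handwheel '0 0 0 0 1; 0 0 0 0 1; 0 0 0 0 1; 0 0 0 0 1; 0 0 0 0 1' 12
python3 -c "
from h import *
todo(0,-.075,.062)"
```

```text
time_s: 10.3
eef_pos: [0.5499, 0.1935, 0.0643]
eef_rot: [-0.0, 0.998, 0.06, 0.001]
ft_force: [-0.1, -0.5, 0.1]
gripper_width: 0.0657
grip_force: 0.0
time_s: 10.8
eef_pos: [0.5494, 0.1934, 0.0634]
eef_rot: [0.0, 0.998, 0.06, -0.0]
ft_force: [0.6, -1.0, -0.3]
gripper_width: 0.0251
grip_force: 0.0
t 10.8 box 0.0007 0.0713 0.0634 units [-0.022  5.852  0.057] turn -0.001 zdir [-0. -0. -1.] F [ 0.62 -1.01 -0.28] w 0.0251 0.0
```

```bash
python3 -m handwheel '0 0 0 0 1; 0 0 0 0 1; 0 0 0 0 1' 12
python3 -m handwheel '0 0.2 0 0 1; 0 0.4 0 0 1; 0 0.5 0 0 1; 0 0.5 0 0 1; 0 0.5 0 0 1'
python3 -m handwheel '0 0.5 0 0 1; 0 0.5 0 0 1; 0 0.5 0 0 1; 0 0.5 0 0 1; 0 0.5 0 0 1'
python3 -m handwheel '0 0.4 0 0 1; 0 0.3 0 0 1; 0 0.2 0 0 1; 0 0 0 0 1; 0 0 0 0 1'
python3 -c "
from h import *
todo(0,-.075,.062)"
```

```text
time_s: 11.1
eef_pos: [0.5494, 0.1938, 0.0634]
eef_rot: [-0.0, 0.998, 0.06, -0.0]
ft_force: [0.3, 1.7, -1.0]
gripper_width: 0.0159
grip_force: 12.0
time_s: 11.6
eef_pos: [0.556, 0.1399, 0.0634]
eef_rot: [0.0, 0.998, 0.059, 0.0]
ft_force: [1.4, 2.4, -2.1]
gripper_width: 0.0161
grip_force: 12.0
time_s: 12.1
eef_pos: [0.5637, 0.0782, 0.0634]
eef_rot: [-0.0, 0.998, 0.06, 0.0]
ft_force: [4.1, 4.1, -3.1]
gripper_width: 0.016
grip_force: 12.0
time_s: 12.6
eef_pos: [0.5665, 0.055, 0.0634]
eef_rot: [0.001, 0.998, 0.059, 0.001]
ft_force: [5.5, -1.1, -4.5]
gripper_width: 0.0157
grip_force: 12.0
t 12.6 box 0.0011 -0.0681 0.0634 units [-0.042  0.276  0.057] turn -0.001 zdir [ 0.001 -0.003 -1.   ] F [ 5.5  -1.09 -4.48] w 0.0157 12.006245702505112
```

```bash
python3 -m handwheel '-0.03 0.12 0 0 1; 0 0.1 0 0 1; 0 0.06 0 0 1; 0 0 0 0 1'
python3 -m handwheel '0 0.06 0 0 1; 0 0.06 0 0 1; 0 0 0 0 1; 0 0 0 0 1'
python3 -c "
from h import *
todo(0,-.075,.062)"
```

```text
time_s: 13.0
eef_pos: [0.5672, 0.0495, 0.0634]
eef_rot: [0.0, 0.998, 0.06, 0.001]
ft_force: [6.5, 1.2, -7.3]
gripper_width: 0.0159
grip_force: 12.0
time_s: 13.4
eef_pos: [0.5673, 0.0484, 0.0634]
eef_rot: [-0.001, 0.998, 0.06, 0.001]
ft_force: [6.7, 6.2, -4.6]
gripper_width: 0.0159
grip_force: 12.0
t 13.4 box 0.0011 -0.0748 0.0634 units [-0.043  0.007  0.056] turn -0.0 zdir [ 0.003  0.003 -1.   ] F [ 6.65  6.17 -4.56] w 0.0159 11.997895985841751
```

```bash
python3 -m handwheel '0 0.06 0 0 1; 0 0.06 0 0 1; 0 0 0 0 1; 0 0 0 0 1'
python3 -m handwheel '0 0.06 0 0 1; 0 0 0 0 1; 0 0 0 0 1'
python3 -c "
from h import *
todo(0,-.075,.062)"
```

```text
time_s: 13.8
eef_pos: [0.5673, 0.0484, 0.0634]
eef_rot: [-0.004, 0.998, 0.06, 0.001]
ft_force: [5.2, 12.9, -4.4]
gripper_width: 0.0162
grip_force: 12.0
time_s: 14.1
eef_pos: [0.5673, 0.0483, 0.0634]
eef_rot: [-0.006, 0.998, 0.061, 0.001]
ft_force: [5.0, 15.4, -4.7]
gripper_width: 0.0159
grip_force: 12.0
t 14.1 box 0.0011 -0.0748 0.0634 units [-0.043  0.007  0.055] turn 0.0 zdir [ 0.002  0.011 -1.   ] F [ 5.03 15.37 -4.73] w 0.0159 12.003655806183815
```

The cover is against its stop: the force is rising with no motion, at y = -74.8 mm. I'll release and retreat.

```bash
python3 -m handwheel '0 0 0 0 0.5; 0 0 0 0 0.2; 0 0 0 0 0; 0 0 0 0 0; 0 0 0 0 0' >/dev/null
python3 -m handwheel '0 0 -0.3 0 0; 0 0 -0.8 0 0; 0 0 -1 0 0; 0 0 -1 0 0; 0 0 -1 0 0' >/dev/null
python3 -m handwheel '-1 0 -1 0 0; -1 0 -1 0 0; -1 0 0 0 0; -1 0 0 0 0; -1 0 0 0 0' >/dev/null
python3 -m handwheel '-1 0 0 0 0; -1 0 0 0 0; -0.5 0 0 0 0; 0 0 0 0 0; 0 0 0 0 0'
python3 - <<'E'
from h import *
import cv2
p,d=cams.get_image("top"); cv2.imwrite("pics/t4.png",cv2.resize(p[130:290,195:435,::-1],None,fx=3,fy=3,interpolation=cv2.INTER_CUBIC))
p,d=cams.get_image("scene"); cv2.imwrite("pics/s4.png",p[:,:,::-1])
E
```

```text
time_s: 16.1
eef_pos: [0.3813, 0.02, 0.2164]
eef_rot: [0.0, 0.998, 0.059, 0.001]
ft_force: [0.9, -0.5, -0.6]
gripper_width: 0.047
grip_force: 0.0
```

View pics/t4.png

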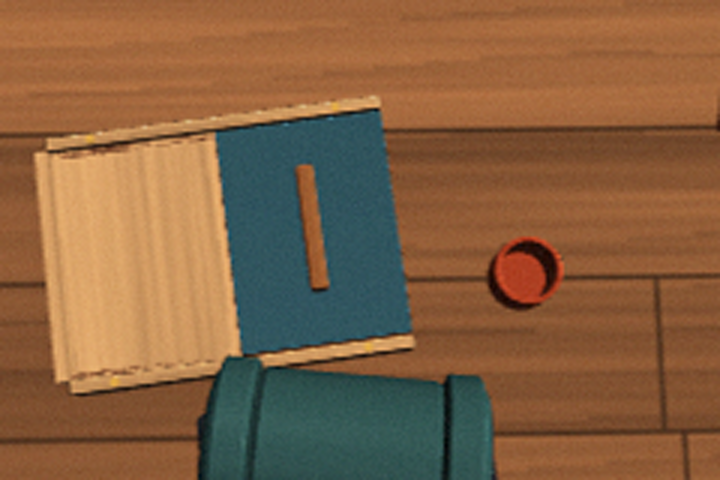

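View pics/s4.png

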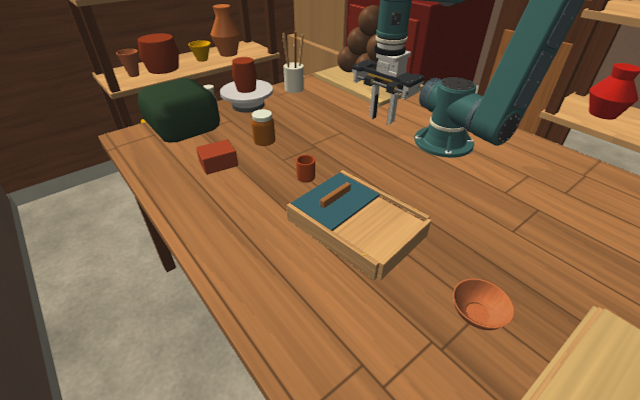

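The top view shows the cover shut, its edge flush with the open end at (380-412, 105-340). The beaker stands upright and clear at (527,272). The scene view shows the jar, brick and dish undisturbed and the arm clear.

```bash
python3 -c "
from workcell import manip
print(manip.close_job())"
```

```text
the job is handed in; nothing more can be done
None
```

The beaker was slid out through the open end and stands upright and clear on the bench, the cover is shut against its stop over the bowls, and the job was handed in at about 16 s.

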